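# Hold the recessed reset button down with the reset pin

### The arm

A 7-joint arm with a two-finger parallel gripper is mounted at the origin on a cart in front of the work surface, level with it; the furniture and walls round the work are solid. World frame = base frame: x ahead of the robot, y to its left, z up, the work surface at z = 0. Lengths are in mm, angles in rad, forces in N, time in s.
With the tool pointing down it reaches from about 400 to 925 mm from the base axis. Payload 5.6 kg.
Tool frame: the origin (TCP) lies at the very end of the fingers, on their centre line; the grasp point (between the pads) lies 19 mm behind it; z points along the fingers, y is the line along which they close (so a half turn about z gives the same grasp; the last joint's range is limited). The gripper opens to 85 mm and grips with 20 to 120 N. Pads are 22 mm wide; open, the fingers measure 114 mm over their backs; the gripper's body (76 mm by 85 mm) begins 54 mm behind the grasp point. The pads swing forward as they close: fully open they stand 13 mm farther back than shut.
Start: joints at [1.198, 0.468, -0.012, 1.603, 0.006, 1.071, -0.056], TCP at [210.464, -614.99, 231.29] pointing down, gripper open.
Joint ranges: [-2.53, 2.53], [-0.31, 2.02], [-1.57, 1.55], [0.28, 2.44], [-1.29, 4.43], [0.15, 1.84], [-2.92, 2.92]. Speed limits (rad/s): [2.57, 2.57, 3.14, 3.14, 3.14, 3.14, 3.14].

### API

Orientations are given as a unit quaternion [w, x, y, z].
In Python, from station import bot gives the robot as it stands.
- The arm moves only by the tool play_rows, never from a script. Its argument "targets" is text: rows parted by semicolons, each of 5 numbers parted by spaces: the closure, from 0 (fully open) to 1 (shut), then the shift along the tool's x, y, z in cm, then the turn about the tool's z in rad. A call has 1 to 10 rows; each row is the pose to reach, as a shift and turn from the pose commanded when the call began, along the tool's axes at that moment; what a row does not reach only later rows make up. A row lasts 1/10 s, in which the tool goes at most 50 mm and 8.59 degrees, less where a joint would pass 70% of its speed; a pose out of reach is approached as far as the arm can. A call with a gripper value outside its range is refused whole. The fingers move at their own pace and stop on an object; "newtons" is the grip in N (left out, the last holds). Time passes only in rows, so rows that repeat a pose let the fingers close. It gives the time, the measured TCP pose, the force, the opening and the grip force at its end, in the units of the state.
- bot.read_state(): the state, without advancing time (a new reading comes with each control period).
- bot.get_image(name): name is "scene" or "top" or "wrist"; returns (picture, depth): 384x512x3 uint8, red, green, blue; 384x512 float32, mm along the optical axis (not along the pixel's ray), 0 where there is no reading.
- bot.camera_params(name): a dict with "camera_matrix" (3x3 intrinsics, pixels), "view" (4x4, takes a point from world to camera coordinates). Camera axes: x right, y down, z forward; pixel columns grow to the right and rows downward; lengths in mm; the calibration is good to about 2 mm. A picture is of the moment at which its call begins: read the wrist's pose just before it. camera_params takes no time and is no camera call; for the wrist camera it gives the pose at the moment of the call.
- bot.finish_job(): hands the job in; it is judged then, once.
The state is a dict: "time": time; "joints": joint angles; "qvel": joint speeds; "joint_torque": joint torques, N m; "tcp_pos": TCP position; "ee_rot": TCP orientation; "ft_force": force on the tool from outside, world axes, zero at the start; "torque": the same for the moment, N m; "finger_gap": finger opening in mm; "grip_force": force on a finger pad.
Only numpy, scipy, OpenCV 4.12 (cv2) and the standard library are available. Lean on these libraries where they do the work, as an engineer would, in place of code of your own. Each camera call takes 0.05 s, during which the arm holds its last target. There are 200 camera calls.

### The job

Put the controller box into reset. First slide the small shutter on its top fully open with the gripper; only then draw the reset pin out of its wooden stand, reach it straight down through the hole that the shutter was covering, and hold the recessed button there pressed down without forcing it. Finish like that, still gripping the pin with the button held down and the shutter open; do not press the button in the other hole, and leave the tools and rolls round about where they are.

Things in the scene. Friction and masses are not known exactly. Their poses are not given: they have to be found in the camera images.
- controller: grey controller box fixed to the bench, 100 mm (x) by 170 mm (y), flat top 50 mm above the bench; origin at the centre of its underside, z up. Dark display and air slots on its -x face, black connectors on its +x face (to 61 mm from the centre). The top plate is 6 mm thick and has two 11 mm round holes on the centre line x = 0, at y = -20 mm (under the shutter) and y = -60 mm (always open); two 3.5 mm high guide rails run along y at x = -20.5 and +20.5 mm
- reset_hole (a point): centre of the mouth, at the level of the box's top, of the 11 mm hole that the shutter covers at first (box frame x 0, y -20, z 50 mm). The white button lies 18 mm below this point, directly under the hole
- other_hole (a point): centre of the mouth of the second 11 mm hole, which has no shutter (box frame x 0, y -60, z 50 mm); a like button lies 18 mm below it and is to be left alone
- shutter (a joint): the shutter's travel in m along the box's +y axis: 0 = shut, 0.034 = fully open against its stop; starts nearly shut. It slides with about 1.5 N of friction and stays where it is left. The aluminium shutter plate is 36 mm (x) by 30 mm (y) by 2 mm, lying on the box's top
- shutter_tab (a point): middle of the top end of the shutter's upright tab, 72.5 mm above the bench; the tab is 24 mm (box x) by 10 mm (box y) and stands 20 mm above the shutter plate (whose upper face is 52.5 mm above the bench). It is 8 mm to the +y side of the shutter plate's centre and moves with it
- reset_button (a joint): how far the button under the shuttered hole is pressed in m: 0 = up, 0.006 = bottomed. Sprung: about 1.2 N starts it, 6 N bottoms it; it springs back when let go
- other_button (a joint): the same for the button in the other, always open hole; leave it up
- stand: pale wooden block fixed to the bench, 60 mm (x) by 90 mm (y) by 50 mm high, origin at the centre of its underside; three 7 mm sockets 47 mm deep along its y axis at y = -28, 0 and +28 mm; the reset pin stands in the middle one
- reset_pin: the reset pin, 107 mm long, about 40 g, upright in the stand with its tip down; origin at its tip, z along the pin towards the handle. From the tip: a steel shank 5 mm in diameter and 45 mm long, then a black square handle 16 by 16 mm (sides along the pin's x and y) from 45 to 105 mm. In the stand the handle's lower end rests on the stand's top, 50 mm above the bench, so that the tip is 5 mm above the bench
- pin_tip (a point): the tip of the reset pin's shank (same point as its origin)
- side_cutters: pliers-like side cutters with red grips lying on the bench, 45 x 138 x 11 mm, origin under the centre; a bystander
- solder_spool: solder spool standing on the bench, 62 mm across, 46 mm high, origin under the centre; a bystander
- tape_roll: black roll of tape lying on the bench, 60 mm across, 20 mm high, origin under the centre; a bystander
There are look-alikes about, which are no part of the job. Of the things that look like the reset_pin, the smaller one is meant.

How it is judged (in metres and radians):
On the way, in this order (a step that is already met when the one before it is completed fails the run):
1. the shutter is slid open (at least 28 of its 34 mm) (value of joint shutter above 0.028 m), for 0.2 s.
2. the pin is held in the gripper, drawn out of the stand (height (world z) of pin_tip above 0.053 m and contact force between the fingers and reset_pin above 1 N), for 0.2 s.
3. the pin, through the hole, presses the button down by at least 4 of its 6 mm (value of joint reset_button above 0.004 m and contact force between reset_pin and reset_button above 1.5 N and horizontal distance between pin_tip and reset_hole below 0.007 m), for 0.2 s.
At the end, for the whole second after the job is handed in: Gripper holds the pin; its tip is through the uncovered hole (within 7 mm of its axis, 18 mm or more below the top, pin within 0.25 rad of upright) and presses the button with over 1.5 N, 4 or more of its 6 mm down; shutter open at least 28 of 34 mm; other button up (under 1.5 mm) (all of step 3 and z of pin_tip in the frame of reset_hole below -0.018 m and angle between reset_pin's own z axis and vertical below 0.25 rad and contact force between the fingers and reset_pin above 1 N and value of joint shutter above 0.028 m and value of joint other_button below 0.0015 m); the arm keeps its last pose, push and grip.
It fails at once if the button in the other hole is pressed (more than 2.5 mm) (value of joint other_button above 0.0025 m).
It fails at once if the pin is forced against the button with more than 30 N (contact force between reset_pin and reset_button above 30 N).
It fails at once if the side cutters, solder spool or tape roll is moved by more than 20 mm (distance of any of side_cutters, solder_spool, tape_roll from where it was at the start of the episode above 0.02 m).
It also fails if it takes over 48 s, if anything falls off the work surface, if the arm or the gripper's body presses on something with over 40 N, if the wrist force passes 120 N, or if a joint passes its speed limit or range.

## Working session

There is one attempt and no reset: what is moved stays moved. The work goes in short steps, Python scripts to look and compute and a tool call to move; the robot and the scene stay as the last step left them, time stands still between calls to the robot, and variables do not carry over. Pictures are saved under pics/ and viewed, at most 10 in all, crops included, and the job is handed in when it is done.

Besides the shell and the picture viewer there is one more tool, called after "Emit:" as name(argument=value, ...), one argument or row to a line, values as JSON. play_rows: Moves the arm, as the interface text tells. Its arguments: {"type":"object","properties":{"targets":{"type":"string"},"newtons":{"type":"number"}},"required":["targets"]}

```bash
mkdir -p pics; cat > h.py <<'E'
import numpy as np, cv2
from station import bot
def grab(n,f):
    P=bot.camera_params(n); im,d=bot.get_image(n)
    cv2.imwrite(f'pics/{f}.png',im[:,:,::-1]); np.savez(f'pics/{f}.npz',d=d,K=P['camera_matrix'],V=P['view'],im=im)
def w(f,u,v,z=None,dep=None):
    a=np.load(f'pics/{f}.npz');K,V,d=a['K'],np.array(a['V']),a['d']
    T=np.linalg.inv(V); r=np.linalg.inv(K)@[u,v,1]
    if z is None:
        p=r*(d[int(round(v)),int(round(u))] if dep is None else dep); return (T@[*p,1])[:3]
    D=T[:3,:3]@r; return T[:3,3]+D*(z-T[2,3])/D[2]
def st():
    s=bot.read_state(); print({k:np.round(s[k],3).tolist() for k in ('time','tcp_pos','ee_rot','ft_force','finger_gap','grip_force')})
E
python3 - <<'E'
from h import *
grab('scene','s0');grab('top','t0');st()
a=cv2.imread('pics/s0.png');b=cv2.imread('pics/t0.png')
cv2.imwrite('pics/s0b.png',cv2.resize(a,(800,600)));cv2.imwrite('pics/t0b.png',cv2.resize(b,(800,600)))
E
```

```text
{'time': 0.1, 'tcp_pos': [210.26, -614.512, 230.426], 'ee_rot': [-0.001, 0.986, 0.164, -0.0], 'ft_force': [-0.617, -0.776, 0.138], 'finger_gap': 85.218, 'grip_force': 0.0}
```

View pics/t0b.png

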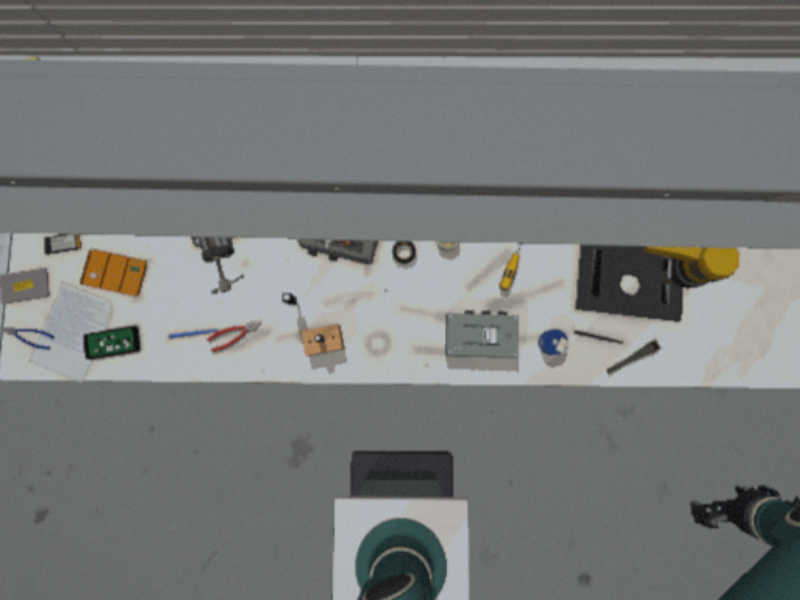

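View pics/s0b.png

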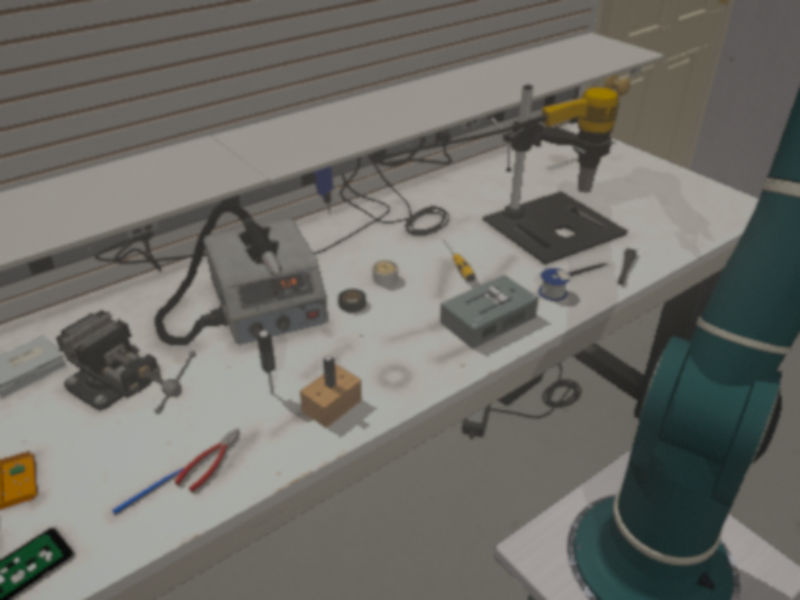

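The top view (800x600) shows the box at (482,335), the stand at (322,340) and the spool at (553,342). The cutters are at (235,335) and the tape at (404,252). There are two pin-like candidates: the one upright in the stand at (320,338), and a bigger free-standing one at (290,298), seen at (265,350) in the scene view. I choose the one in the stand because it is smaller and in the middle socket.

```bash
python3 - <<'E'
from h import *
a=cv2.imread('pics/t0.png')
c1=cv2.resize(a[190:235,275:345],(800,514),interpolation=cv2.INTER_CUBIC)[:, :]
c2=cv2.resize(a[180:240,170:230],(560,560),interpolation=cv2.INTER_CUBIC)
c1=cv2.resize(a[190:240,280:340],(480,400),interpolation=cv2.INTER_CUBIC)
c2=cv2.resize(a[200:250,185:223],(304,400),interpolation=cv2.INTER_CUBIC)
cv2.imwrite('pics/c1.png',np.hstack([c1,c2]))
for n,u,v in [('box',308,214),('stand',206,217),('bench',250,225)]:
    print(n,w('t0',u,v).round(1))
E
```

```text
box [ 538.2 -188.5   50.6]
stand [521.2 185.3  88.1]
bench [496.9  27.4   6.1]
```

View pics/c1.png

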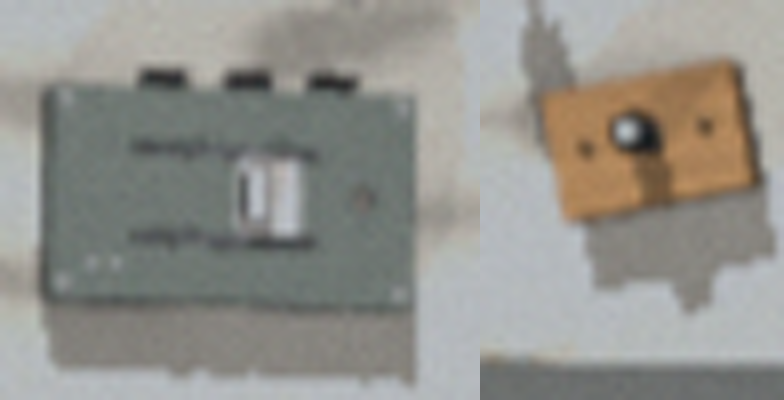

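The crop confirms the box: shutter at (268,197), open hole at (362,198), connectors on top (+x). The pin is in the stand's middle socket at crop (634,132), with empty sockets at (586,150) and (704,126).

```bash
python3 - <<'E'
from h import *
f=lambda x,y,ou,ov,z:w('t0',(x+.5)/8-.5+ou,(y+.5)/8-.5+ov,z)
for n,x,y in [('TL',45,88),('TR',413,94),('BR',412,304),('BL',45,299),('other',362,198),('tab',252,195)]:
    print(n,f(x,y,280,190,50 if n!='tab' else 72).round(1))
for n,x,y,z in [('s1',106,150,50),('s2',224,126,50),('pintop',153,131,112),('TL',62,95,50),('TR',256,62,50),('BR',280,188,50),('BL',87,218,50)]:
    print(n,f(x,y,185,200,z).round(1))
from scipy.spatial.transform import Rotation as R
q=np.array(bot.read_state()['ee_rot']);print(R.from_quat(q[[1,2,3,0]]).as_matrix().round(3))
print(bot.camera_params('wrist'))
E
```

```text
TL [ 587.6 -103.9   50. ]
TR [ 586.4 -275.3   50. ]
BR [ 488.9 -273.1   50. ]
BL [ 489.5 -103.8   50. ]
other [ 537.6 -250.8   50. ]
tab [ 537.  -196.7   72. ]
s1 [518.2 221.1  50. ]
s2 [529.9 166.4  50. ]
pintop [523.5 190.3 112. ]
TL [543.6 242.4  50. ]
TR [559.9 152.2  50. ]
BR [501.3 139.6  50. ]
BL [486.6 229.   50. ]
[[ 0.946  0.324 -0.001]
 [ 0.324 -0.946  0.001]
 [-0.    -0.002 -1.   ]]
{'camera_matrix': array([[310.94878097,   0.        , 255.70179114],
       [  0.        , 310.94878097, 188.85124762],
       [  0.        ,   0.        ,   1.        ]]), 'view': array([[ 3.23343426e-01, -9.46280580e-01, -1.44636009e-03,
        -6.48926717e+02],
       [-8.96401312e-01, -3.06788694e-01,  3.19914654e-01,
        -4.18199118e+01],
       [-3.03172751e-01, -1.02145781e-01, -9.47445261e-01,
         3.80467194e+02],
       [ 0.00000000e+00,  0.00000000e+00,  0.00000000e+00,
         1.00000000e+00]])}
```

Emit:
play_rows(
  targets="0.4 44.5 -28.9 2 0.33;0.4 44.5 -28.9 2 0.33;0.4 44.5 -28.9 2 0.33;0.4 44.5 -28.9 2 0.33;0.4 44.5 -28.9 2 0.33;0.4 44.5 -28.9 2 0.33;0.4 44.5 -28.9 2 0.33;0.4 44.5 -28.9 2 0.33;0.4 44.5 -28.9 2 0.33;0.4 44.5 -28.9 2 0.33",
  newtons=30,
)

```text
time: 1.1
tcp_pos: [519.6, -220.1, 212.2]
ee_rot: [0.0, 1.0, -0.0, -0.0]
ft_force: [0.7, -1.6, -0.3]
finger_gap: 51.2
grip_force: 0.0
```

Emit:
play_rows(
  targets="0.4 0 0 0 0;0.4 0 0 0 0;0.4 0 0 0 0",
)

```text
time: 1.4
tcp_pos: [517.8, -223.2, 212.1]
ee_rot: [0.0, 1.0, -0.001, -0.001]
ft_force: [-1.1, -0.9, 0.3]
finger_gap: 51.5
grip_force: 0.0
```

```bash
python3 - <<'E'
from h import *
st();grab('wrist','w0');a=cv2.imread('pics/w0.png')
cv2.imwrite('pics/w0b.png',cv2.resize(a,(800,600),interpolation=cv2.INTER_CUBIC))
E
```

```text
{'time': 1.4, 'tcp_pos': [517.818, -223.163, 212.07], 'ee_rot': [0.0, 1.0, -0.001, -0.001], 'ft_force': [-1.098, -0.893, 0.267], 'finger_gap': 51.465, 'grip_force': 0.0}
```

View pics/w0b.png

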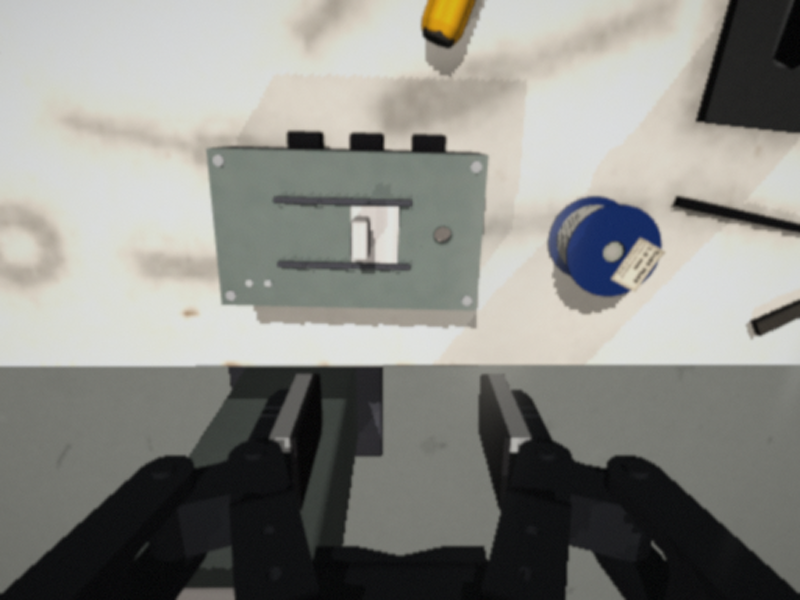

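The close view shows the box corners at (208,150), (488,153), (478,309) and (222,306). The tab top is at about (360,240), the open hole at (443,235), and the spool is about 70 px to the right.

```bash
python3 - <<'E'
from h import *
f=lambda x,y,z:w('w0',(x+.5)*.64-.5,(y+.5)*.64-.5,z)
for n,x,y,z in [('TL',208,149,50),('TR',488,153,50),('BR',478,310,50),('BL',222,307,50),('hole',443,235,50),('tab',360,239,72.5),('tabL',352,239,72.5),('tabR',368,239,72.5),('plateR',399,235,52.5),('railT',343,201,53),('railB',345,265,53)]:
    print(n,f(x,y,z).round(1))
print(w('w0',300*.64,230*.64).round(1), w('w0',360*.64,239*.64).round(1))
E
```

```text
TL [ 589.7 -108.3   50. ]
TR [ 586.9 -276.5   50. ]
BR [ 486.1 -275.4   50. ]
BL [ 488.7 -104.6   50. ]
hole [ 537.  -250.7   50. ]
tab [ 539.4 -199.8   72.5]
tabL [ 539.4 -195.1   72.5]
tabR [ 539.4 -204.5   72.5]
plateR [ 537.6 -222.8   52.5]
railT [ 559.  -188.4   53. ]
railB [ 518.3 -188.1   53. ]
[ 540.3 -160.3   50.1] [ 539.2 -199.9   72.3]
```

Emit:
play_rows(
  targets="0.55 2.1 -2.3 4 0;0.55 2.1 -2.3 8 0;0.55 2.1 -2.3 12 0;0.55 2.1 -2.3 14 0;0.55 2.1 -2.3 15.4 0;0.55 2.1 -2.3 15.4 0;0.55 2.1 -2.3 15.4 0",
)

```text
time: 2.15
tcp_pos: [540.2, -199.8, 59.3]
ee_rot: [0.0, 1.0, -0.001, 0.001]
ft_force: [0.3, -0.2, 0.3]
finger_gap: 38.4
grip_force: 0.0
```

Emit:
play_rows(
  targets="1 -0.1 0 0.2 0;1 -0.1 0 0.2 0;1 -0.1 0 0.2 0;1 -0.1 0 0.2 0;1 -0.1 0 0.2 0;1 -0.1 0 0.2 0;1 -0.1 0 0.2 0;1 -0.1 0 0.2 0",
  newtons=20,
)

```text
time: 2.95
tcp_pos: [539.3, -199.2, 57.6]
ee_rot: [0.0, 1.0, -0.001, 0.001]
ft_force: [-2.4, -0.4, 6.7]
finger_gap: 9.6
grip_force: 24.3
```

Emit:
play_rows(
  targets="1 0 -0.5 0 0;1 0 -1.0 0 0;1 0 -1.5 0 0;1 0 -2.0 0 0;1 0 -2.5 0 0;1 0 -2.8 0 0;1 0 -3.0 0 0;1 0 -3.1 0 0;1 0 -3.1 0 0;1 0 -3.1 0 0",
)

```text
time: 3.95
tcp_pos: [540.1, -168.5, 57.6]
ee_rot: [0.001, 1.0, -0.0, 0.001]
ft_force: [0.9, -0.9, 6.4]
finger_gap: 9.5
grip_force: 24.2
```

Emit:
play_rows(
  targets="0.5 0 0 0 0;0.5 0 0 0 0;0.5 0 0 0 0;0.5 0 0 0 0;0.5 0 0 -3 0;0.5 0 0 -8 0;0.5 -1 0 -13 0;0.5 -3 0 -18 0;0.5 -3 0 -18 0;0.5 -3 0 -18 0",
)

```text
time: 4.95
tcp_pos: [509.2, -168.1, 238.0]
ee_rot: [0.001, 1.0, -0.0, 0.002]
ft_force: [0.3, 1.0, -0.6]
finger_gap: 42.8
grip_force: 0.0
```

```bash
python3 - <<'E'
from h import *
st();grab('wrist','w1');a=cv2.imread('pics/w1.png')
cv2.imwrite('pics/w1b.png',cv2.resize(a,(800,600),interpolation=cv2.INTER_CUBIC))
E
```

```text
{'time': 4.95, 'tcp_pos': [509.185, -168.147, 238.049], 'ee_rot': [0.001, 1.0, -0.0, 0.002], 'ft_force': [0.336, 1.047, -0.646], 'finger_gap': 42.789, 'grip_force': 0.0}
```

View pics/w1b.png

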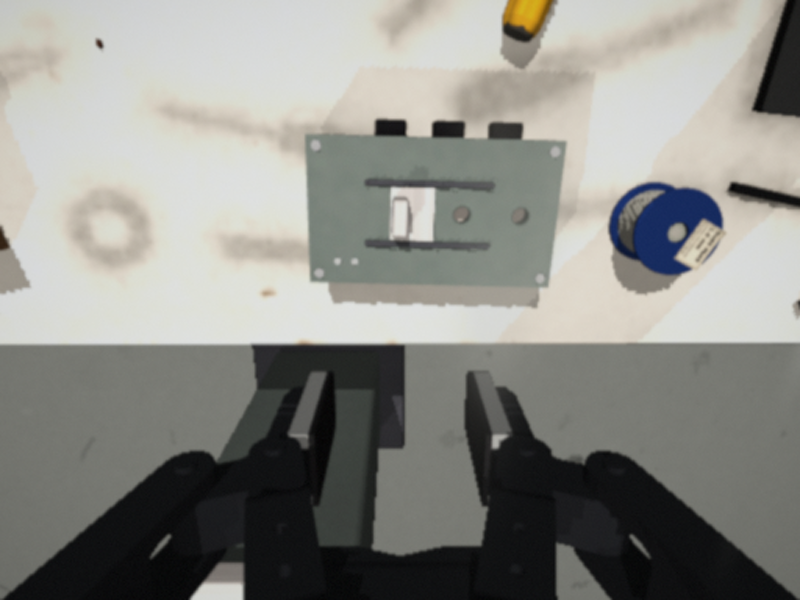

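Both holes are now visible, the reset hole at (461,215) and the other at (519,216). The shutter tab is at (401,215) and the plate is clear of the hole.

```bash
python3 - <<'E'
from h import *
f=lambda x,y,z:w('w1',(x+.5)*.64-.5,(y+.5)*.64-.5,z)
for n,x,y,z in [('reset',461,215,50),('other',519,216,50),('tab',401,213,72.5),('plateR',435,215,52.5)]:
    print(n,f(x,y,z).round(1))
E
```

```text
reset [ 537.6 -210.    50. ]
other [ 536.9 -249.6   50. ]
tab [ 542.5 -169.1   72.5]
plateR [ 538.  -192.2   52.5]
```

Emit:
play_rows(
  targets="0.4 -1 -35.8 0 -0.2;0.4 -1 -35.8 0 -0.2;0.4 -1 -35.8 0 -0.2;0.4 -1 -35.8 0 -0.2;0.4 -1 -35.8 0 -0.2;0.4 -1 -35.8 0 -0.2;0.4 -1 -35.8 0 -0.2;0.4 -1 -35.8 0 -0.2;0.4 -1 -35.8 0 -0.2;0.4 -1 -35.8 0 -0.2",
)

```text
time: 6.0
tcp_pos: [498.6, 188.6, 234.7]
ee_rot: [0.001, 0.995, 0.099, -0.002]
ft_force: [0.4, 0.4, -0.2]
finger_gap: 51.0
grip_force: 0.0
```

```bash
python3 - <<'E'
from h import *
st();grab('wrist','w2');a=cv2.imread('pics/w2.png')
cv2.imwrite('pics/w2b.png',cv2.resize(a,(800,600),interpolation=cv2.INTER_CUBIC))
E
```

```text
{'time': 6.0, 'tcp_pos': [498.64, 188.595, 234.748], 'ee_rot': [0.001, 0.995, 0.099, -0.002], 'ft_force': [0.391, 0.442, -0.213], 'finger_gap': 51.02, 'grip_force': 0.0}
```

View pics/w2b.png

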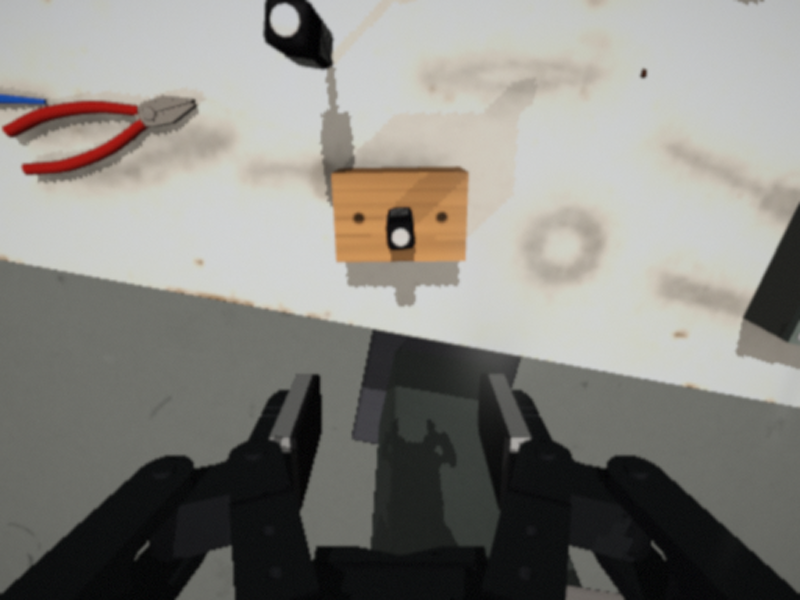

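The stand is square to the image, with sockets at (358,218) and (441,217). The pin's handle top is at (400,237), squared up with the stand.

```bash
python3 - <<'E'
from h import *
f=lambda x,y,z:w('w2',(x+.5)*.64-.5,(y+.5)*.64-.5,z)
S=[f(358,218,50),f(441,217,50)];top=f(400.5,237,112)
print(S,top, sum(S)/2, w('w2',400*.64,236*.64))
c=(f(388,237,110)+f(413,237,110))/2;print('handle mid',c)
s=bot.read_state();q=s['ee_rot']
from scipy.spatial.transform import Rotation as R
M=R.from_quat(np.array(q)[[1,2,3,0]]).as_matrix()
p=(sum(S)/2*1+top)/2;p[2]=68
print('yaw stand',np.arctan2(*(S[0]-S[1])[1::-1])-np.pi/2,'tool',np.arctan2(M[1,0],M[0,0]))
print('shift',M.T@(p-s['tcp_pos']))
E
```

```text
[array([518.43973473, 221.28402336,  50.        ]), array([530.10645034, 166.54919324,  50.        ])] [524.19209695 193.37241382 112.        ] [524.27309253 193.9166083   50.        ] [524.30418814 193.51564437 110.73953894]
handle mid [523.7770784  193.28328274 110.        ]
yaw stand 0.21000699256950606 tool 0.19724184502592154
shift [ 26.33149164  -0.7189041  167.0642105 ]
```

Emit:
play_rows(
  targets="0.4 2.6 -0.1 0 -0.012;0.4 2.6 -0.1 4 -0.012;0.4 2.6 -0.1 8 -0.012;0.4 2.6 -0.1 11 -0.012;0.4 2.6 -0.1 11 -0.012;0.4 2.6 -0.1 11 -0.012",
)

```text
time: 6.65
tcp_pos: [524.7, 194.9, 126.6]
ee_rot: [0.0, 0.995, 0.105, -0.0]
ft_force: [-0.4, 0.7, -0.4]
finger_gap: 51.8
grip_force: 0.0
```

Emit:
play_rows(
  targets="0.4 0 0.1 3 0;0.4 0 0.1 5 0;0.4 0 0.1 5.8 0;0.4 0 0.1 5.8 0;0.4 0 0.1 5.8 0",
)

```text
time: 7.15
tcp_pos: [525.6, 195.7, 70.1]
ee_rot: [-0.0, 0.994, 0.106, 0.001]
ft_force: [1.3, 0.7, 1.0]
finger_gap: 51.2
grip_force: 0.0
```

Emit:
play_rows(
  targets="1 0 0 0 0;1 0 0 0 0;1 0 0 0 0;1 0 0 0 0;1 0 0 0 0;1 0 0 0 0;1 0 0 0 0;1 0 0 0 0;1 0 0 0 0;1 0 0 0 0",
  newtons=50,
)

```text
time: 8.15
tcp_pos: [525.1, 195.1, 69.3]
ee_rot: [0.0, 0.994, 0.105, 0.001]
ft_force: [-0.9, -1.0, 6.6]
finger_gap: 15.4
grip_force: 50.0
```

Emit:
play_rows(
  targets="1 0 0 -1 0;1 0 0 -2 0;1 0 0 -3.5 0;1 0 0 -5 0;1 0 0 -7 0;1 0 0 -9 0;1 0 0 -11 0;1 0 0 -12 0;1 0 0 -12 0;1 0 0 -12 0",
)

```text
time: 9.15
tcp_pos: [523.9, 195.3, 188.2]
ee_rot: [0.0, 0.994, 0.106, -0.0]
ft_force: [-0.5, -0.0, 0.0]
finger_gap: 15.4
grip_force: 49.4
```

Emit:
play_rows(
  targets="1 -7.1 39.9 0 0.21;1 -7.1 39.9 0 0.21;1 -7.1 39.9 0 0.21;1 -7.1 39.9 0 0.21;1 -7.1 39.9 0 0.21;1 -7.1 39.9 0 0.21;1 -7.1 39.9 0 0.21;1 -7.1 39.9 0 0.21;1 -7.1 39.9 0 0.21;1 -7.1 39.9 0 0.21",
)

```text
time: 10.15
tcp_pos: [537.6, -211.4, 186.9]
ee_rot: [-0.0, 1.0, -0.001, -0.001]
ft_force: [-0.6, 0.6, 0.1]
finger_gap: 15.2
grip_force: 49.5
```

Emit:
play_rows(
  targets="1 0 0 1 0;1 0 0 2 0;1 0 0 3 0;1 0 0 4 0;1 0 0 4 0;1 0 0 4 0",
)

```text
time: 10.75
tcp_pos: [538.8, -209.3, 148.1]
ee_rot: [-0.0, 1.0, 0.001, -0.0]
ft_force: [0.8, -0.1, -0.0]
finger_gap: 15.4
grip_force: 49.4
```

```bash
python3 - <<'E'
from h import *
st();grab('wrist','w3');a=cv2.imread('pics/w3.png')
cv2.imwrite('pics/w3b.png',cv2.resize(a,(800,600),interpolation=cv2.INTER_CUBIC))
E
```

```text
{'time': 10.75, 'tcp_pos': [538.83, -209.343, 148.069], 'ee_rot': [-0.0, 1.0, 0.001, -0.0], 'ft_force': [0.752, -0.146, -0.048], 'finger_gap': 15.395, 'grip_force': 49.443}
```

View pics/w3b.png

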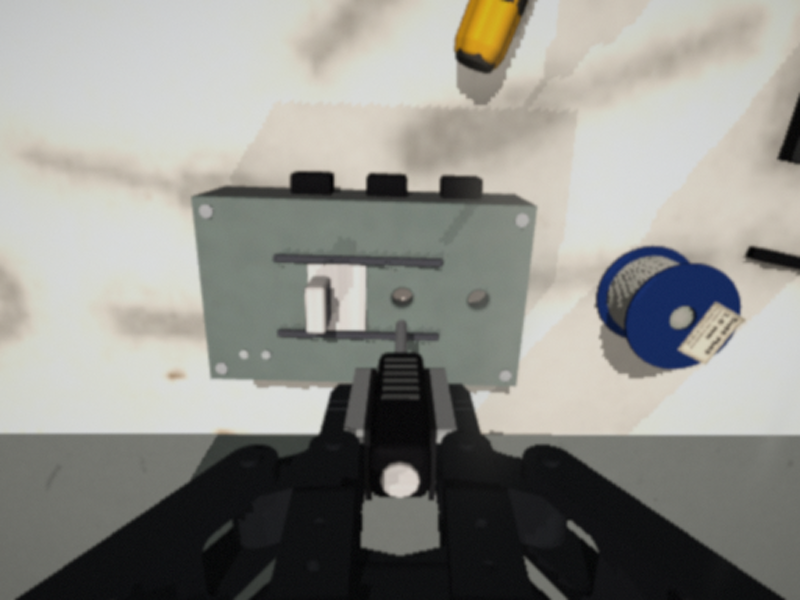

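The pin is upright in the grip with its tip at about (401,324). The reset hole is at (402,296) and the other hole at (478,298).

```bash
python3 - <<'E'
from h import *
f=lambda x,y,z:w('w3',(x+.5)*.64-.5,(y+.5)*.64-.5,z)
print('tip',f(401.3,324,84),'far edge',f(401.3,320.5,84),w('w3',256,209),w('w3',256,212),'hole',f(402,296,50),'other',f(478,298,50))
E
```

```text
tip [ 536.98089021 -209.94827457   84.        ] far edge [ 538.70251244 -209.94356695   84.        ] [ 539.71796068 -209.46567666   94.05710249] [ 539.9803268  -209.45899912   99.91116552] hole [ 538.97363865 -210.41196471   50.        ] other [ 537.93579011 -250.20488743   50.        ]
```

Emit:
play_rows(
  targets="1 0.15 0.05 0.5 0;1 0.15 0.05 1.5 0;1 0.15 0.05 2.3 0;1 0.15 0.05 3 0;1 0.15 0.05 3.5 0;1 0.15 0.05 4 0;1 0.15 0.05 4.3 0;1 0.15 0.05 4.3 0;1 0.15 0.05 4.3 0",
)

```text
time: 11.7
tcp_pos: [540.5, -210.2, 105.6]
ee_rot: [0.0, 1.0, 0.001, 0.0]
ft_force: [-0.5, 0.4, 0.0]
finger_gap: 15.6
grip_force: 49.4
```

Emit:
play_rows(
  targets="1 0 0 0.4 0;1 0 0 0.8 0;1 0 0 1.0 0;1 0 0 1.15 0;1 0 0 1.15 0;1 0 0 1.15 0",
)

```text
time: 12.3
tcp_pos: [540.4, -210.2, 94.2]
ee_rot: [0.0, 1.0, 0.001, 0.0]
ft_force: [-0.7, 0.6, 2.1]
finger_gap: 15.5
grip_force: 49.8
```

Emit:
play_rows(
  targets="1 0 0 0.1 0;1 0 0 0.2 0;1 0 0 0.3 0;1 0 0 0.35 0;1 0 0 0.35 0;1 0 0 0.35 0;1 0 0 0.35 0",
)

```text
time: 13.0
tcp_pos: [540.5, -210.2, 90.6]
ee_rot: [0.0, 1.0, 0.001, 0.0]
ft_force: [-1.6, -0.3, 5.3]
finger_gap: 15.5
grip_force: 50.1
```

```bash
python3 - <<'E'
from h import *
F=[]
for i in range(6):
    bot.get_image('wrist'); F.append(bot.read_state()['ft_force'])
print(np.mean(F,0).round(2));st()
E
```

```text
[-1.1   0.35  5.35]
{'time': 13.3, 'tcp_pos': [540.477, -210.233, 90.657], 'ee_rot': [0.0, 1.0, 0.001, 0.0], 'ft_force': [-1.267, -0.067, 5.706], 'finger_gap': 14.965, 'grip_force': 50.12}
```

Emit:
play_rows(
  targets="1 0 0 0.05 0;1 0 0 0.05 0;1 0 0 0.05 0;1 0 0 0.05 0;1 0 0 0.05 0",
)

```text
time: 13.8
tcp_pos: [540.5, -210.2, 90.2]
ee_rot: [0.0, 1.0, 0.001, 0.0]
ft_force: [-0.2, -0.3, 3.9]
finger_gap: 15.3
grip_force: 50.2
```

```bash
python3 - <<'E'
from h import *
F=[]
for i in range(6):
    grab('wrist','w4'); F.append(bot.read_state()['ft_force'])
print(np.mean(F,0).round(2));st();a=cv2.imread('pics/w4.png')
cv2.imwrite('pics/w4b.png',cv2.resize(a,(800,600),interpolation=cv2.INTER_CUBIC))
E
```

```text
[-1.58  0.4   5.45]
{'time': 14.1, 'tcp_pos': [540.499, -210.223, 90.215], 'ee_rot': [0.0, 1.0, 0.001, 0.0], 'ft_force': [-1.401, 1.81, 5.261], 'finger_gap': 15.713, 'grip_force': 50.22}
```

View pics/w4b.png

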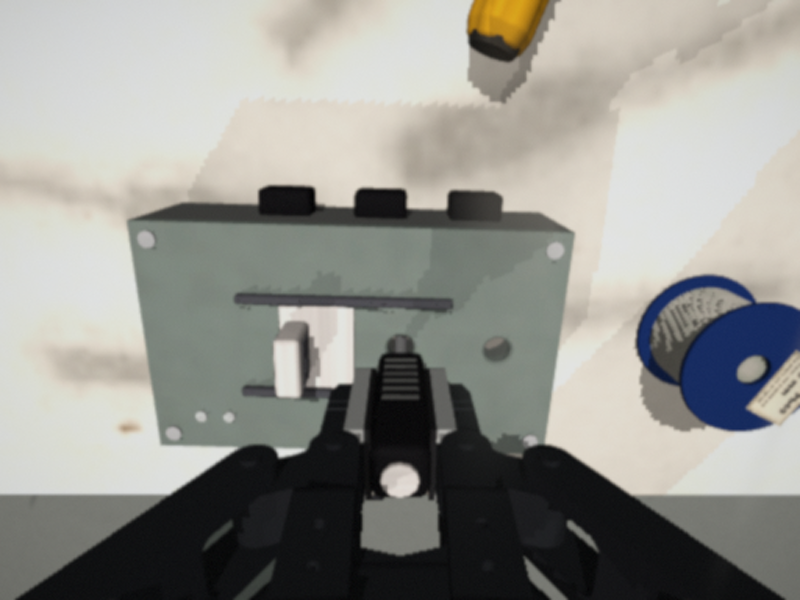

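The shank sits in the reset hole at (400,345), the shutter is open, the other hole at (497,348) is free, and the push is about 5.4 N. I'm handing it in.

```bash
python3 -c "
from station import bot
print(bot.finish_job())"
```

```text
the job is handed in; nothing more can be done
None
```

I handed the job in at about 14 s: the shutter is open about 33 of 34 mm, and the gripped reset pin holds the reset button down with about 5.4 N (by my estimate 5–6 mm of its 6 mm); I did not touch the other button or the tools and rolls, and no verdict was returned.

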